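Set the spring rate of the bending stand

TASK

Set the small bending stand on the bench: when the brass button half-way along its steel leaf is pushed straight down with 6 N, the pointed tip of the leaf must stand between the two limit tabs on the scale plate. Push the button and judge how far the tip sinks, slide the saddle under the leaf along its rail by its upright pin, and push again, until a steady 6 N push, held for about a second, brings the tip between the tabs; then let go and leave the leaf free. Never push the leaf with more than 12 N, which would bend it for good, and leave the weights and the vial beside the stand where they are.

Things in the scene. Friction and masses are not known exactly. Their poses are not given: they have to be found in the camera images.
- bending_stand: The bending stand: grey cast base plate 250 x 124 mm, 15 mm high, fixed to the bench. Origin on the bench top below the plate's middle (5 mm nearer the clamp); x runs along the leaf from clamp to tip, z up. The saddle's pin is on the -y side, the scale plate on the +y side of the tip. The clamp tower (36 x 40 mm, 79 mm high) ends at x = -0.068, where the free leaf begins; the rail runs below it at y = 0.
- leaf: The spring-steel leaf, 150 mm free length, 25 mm wide, level at rest 65 mm above the bench; clamped at x = -0.068, free at x = 0.082 of the stand; origin 4 mm from the clamp on its mid-line. It bends between clamp and button and springs back. At rest it clears the saddle's ridge by 0.3 to 1.8 mm; this differs from start to start and shows only in how far the leaf sinks under load.
- load_button: The brass load button on top of the leaf, half-way along it (x = 0.007, y = 0 of the stand), 16 mm across, domed, 6 mm high; origin at the centre of its underside. It is what has to be pushed.
- button_top (a point): Top of the load button, 71.4 mm above the bench when the leaf is free. Until the leaf meets the ridge it sinks about 2.6 mm per newton here; once it rests on the well-placed ridge 0.3 to 0.8 mm per newton (1.3 to 3 N per mm), and less if the saddle stands too far out. With the tip midway between the tabs the button has sunk 4.2 to 5 mm; at any sink of 4 to 5.5 mm the tip is between the tabs.
- leaf_tip (a point): Pointed free end of the leaf (10 mm wide), at mid-thickness. It sinks about three times as far as the button: with the saddle as found, near the clamp, a 6 N push sinks it 23 to 39 mm, with the saddle at the far end of its travel 4 to 10 mm.
- upper_tab (a point): Point beside the upper limit tab, in the path of the leaf tip: 12 mm below the straight leaf (53 mm above the bench). The tabs are two thin dark steel tongues on brass holders on the front of the white scale plate that stands beside the tip (34 mm wide, 79 mm high), with black lines every 2 mm. Axes as those of the stand.
- lower_tab (a point): Point beside the lower limit tab, in the path of the leaf tip: 18 mm below the straight leaf (47 mm above the bench).
- saddle (a joint): Saddle on its rail, m: 0 = ridge 18 mm from the clamp, growing towards the tip (stand +x) to 0.042; found at 0 to 0.006; about 2.5 N moves it. Further out makes the leaf stiffer: from where it is found, 1.3 mm of travel for each mm the tip sinks too far under 6 N; near the right place (0.012 to 0.036, by the clearance of the ridge) 1 mm of travel changes the sink by 0.6 mm.
- saddle_grip (a point): Middle of the knurled part of the upright grip pin (14 mm across, from 24 to 68 mm above the bench, this point at 54) of the saddle, an aluminium carriage with a rounded steel ridge under the leaf. The pin stands 50 mm to the -y side of the leaf's mid-line, free on both sides along the rail.
- weight_100g: Brass 100 g weight, 22 mm across, 30 mm high, standing behind the stand; origin at the centre of its underside. Leave alone.
- weight_50g: Brass 50 g weight, 18 mm across, 24 mm high, standing behind the stand. Leave alone.
- vial: Glass vial with white cap, 21 mm across, 52 mm high, standing behind the tip end of the stand. Leave alone.

How it is judged (in metres and radians):
On the way, in this order (a step that is already met when the one before it is completed fails the run):
1. the saddle has been slid along its rail, at least 4 mm from where it was found (distance of saddle_grip from where it was at the start of the episode above 0.004 m), for 0.2 s.
2. the button is pushed with 6 N (5 to 7 N) and the tip of the leaf stands between the two limit tabs, steadily for 0.7 s (contact force between the fingers and load_button between 5 and 7 N and z of leaf_tip in the frame of upper_tab below 0 m and z of leaf_tip in the frame of lower_tab above 0 m), for 0.7 s.
At the end, for the whole second after the job is handed in: The leaf is free again: its tip is back up, at least 8 mm above the upper limit tab; the saddle rests on the middle part of its rail (joint 0.008 to 0.040) where the last push was found right (z of leaf_tip in the frame of upper_tab above 0.008 m and value of joint saddle between 0.008 and 0.04 m and velocity of joint saddle between -0.002 and 0.002 m/s); the robot touches nothing.
It fails at once if the leaf is pushed with more than 12 N (contact force between the fingers and leaf above 12 N).
It fails at once if the 100 g weight is moved by more than 20 mm (distance of weight_100g from where it was at the start of the episode above 0.02 m).
It fails at once if the 50 g weight is moved by more than 20 mm (distance of weight_50g from where it was at the start of the episode above 0.02 m).
It fails at once if the vial beside the stand is moved by more than 20 mm (distance of vial from where it was at the start of the episode above 0.02 m).
It also fails if it takes over 70 s, if anything falls off the work surface, if the arm or the gripper's body presses on something with over 40 N, if the wrist force passes 120 N, or if a joint passes its speed limit or range.

ROBOT

A 7-joint arm with a two-finger parallel gripper is mounted at the origin on a cart in front of the work surface, level with it; the furniture and walls round the work are solid. World frame = base frame: x ahead of the robot, y to its left, z up, the work surface at z = 0. Lengths are in mm, angles in rad, forces in N, time in s.
With the tool pointing down it reaches from about 400 to 900 mm from the base axis. Payload 5.6 kg.
Tool frame: the origin (TCP) lies midway between the tips of the shut fingers; the grasp point (between the pads) lies 19 mm behind it; x points along the fingers, y is the direction in which the jaws open and shut, and the axes are right-handed (so a half turn about x gives the same grasp; the last joint's range is limited). The gripper opens to 92 mm and grips with 3 to 60 N. Pads are 20 mm wide; open, the fingers measure 128 mm over their backs; the gripper's body (75 mm by 189 mm) begins 69 mm behind the grasp point.
Start: joints at [1.27, 0.468, -0.012, 1.603, 0.006, 1.071, -0.056], TCP at [165.677, -628.539, 189.292] pointing down, gripper open.
Joint ranges: [-2.53, 2.53], [-0.31, 2.02], [-1.57, 1.55], [0.28, 2.44], [-1.29, 4.43], [0.15, 1.84], [-2.92, 2.92]. Speed limits (rad/s): [2.57, 2.57, 3.14, 3.14, 3.14, 3.14, 3.14].

INTERFACE

Orientations are given as a rotation vector (axis times angle).
In Python, from cell import robot, grip, kin, viewer gives the robot as it stands. Calls block until the motion is done:
- robot.movep(position, orientation): joint-space move of the TCP to a pose.
- robot.servo_line(position, feed=150, rotation=None): straight line of the TCP; rotation=None keeps the orientation; feed is the mean speed in mm/s.
- robot.goto_joints(angles): joint-space move.
- grip(opening, newtons=None): opening from 0.0 (shut) to 1.0 (fully open); newtons is the grip in N (None keeps the last); returns when the fingers have stopped.
- robot.hold(seconds).
- kin.ik(position, orientation): joint angles nearest the present ones, or None.
- robot.observe(): the state.
- viewer.read_camera(name): name is "side" or "top" or "wrist"; returns the picture (420x560x3 uint8, red, green, blue); there is no depth.
- viewer.camera_info(name): a dict with "camera_matrix" (3x3 intrinsics, pixels), "R" (3x3) and "t" (3): a world point X has camera coordinates R X + t. Camera axes: x right, y down, z forward; pixel columns grow to the right and rows downward; lengths in mm; the calibration is good to about 2 mm. The wrist camera is an equidistant fisheye: a pixel r from the principal point sees the ray r / f radians off the axis. A picture is of the moment at which its call begins: read the wrist's pose just before it. camera_info takes no time and is no camera call; for the wrist camera it gives the pose at the moment of the call.
A pose or a line that the arm cannot do raises robot.IKError and nothing moves.
- robot.job_done(): hands the job in, once; it reports no verdict.
Trained networks look in the newest picture that a camera, given by its name, has taken for a name from the list of things; names that differ only in an ending like _2 or _b are one class to them, and where a whole thing is asked for, a point or a joint stands for the part that bears it (a point fixed in the world has none). Each returns a list of dicts, best first, with "confidence" (0 to 1); they miss things now and then, are a little off and sometimes report something else, mostly with a low value. They report only what shows in the picture. A call takes as long as a camera call.
- viewer.silhouettes(name, camera): "mask" (420x560 bool, what is visible of it).
- viewer.pinpoint(name, camera): "at" ([x, y, z] in mm, in the coordinates of the camera as it stood for that picture, good to about 4 mm: a listed point, or the origin of a listed thing).
The state is a dict: "t": time; "joints": joint angles; "joint_velocities": joint speeds; "joint_torque": joint torques, N m; "tcp_pos": TCP position; "tcp_rot": TCP orientation; "contact_force": force on the tool from outside, world axes, zero at the start; "wrist_torque": the same for the moment, N m; "grip_width": opening from 0.0 (shut) to 1.0 (fully open).
Only numpy, scipy, OpenCV 4.12 (cv2) and the standard library are available. Lean on these libraries where they do the work, as an engineer would, in place of code of your own. Each camera call takes 0.05 s, during which the arm holds its last target.

## Working session

There is one attempt and no reset: what is moved stays moved. The work goes in short steps, each a Python script; the robot and the scene stay as the last script left them, time stands still between calls to the robot, and variables do not carry over. Pictures are saved under pics/ and viewed, and the job is handed in when it is done.

```bash
ls; mkdir -p pics
cat > h.py <<'E'
import numpy as np, cv2
from cell import robot, grip, kin, viewer
def snap(c,fn):
    im=viewer.read_camera(c); cv2.imwrite('pics/'+fn,cv2.cvtColor(im,cv2.COLOR_RGB2BGR)); return im
def world(c,at):
    i=viewer.camera_info(c); return np.array(i['R']).T@(np.array(at)-np.array(i['t']))
E
python3 - <<'E'
from h import *
o=robot.observe(); print({k:np.round(v,3) for k,v in o.items()})
for c in ['side','top','wrist']:
    snap(c,c+'0.png'); i=viewer.camera_info(c); print(c,np.round(i['camera_matrix'],1).tolist(),np.round(i['R'],3).tolist(),np.round(i['t'],1))
    for n in ['bending_stand','load_button','leaf_tip','saddle_grip','upper_tab','lower_tab']:
        for d in viewer.pinpoint(n,c)[:2]: print(c,n,round(d['confidence'],2),np.round(world(c,d['at']),1))
print(robot.observe()['t'])
E
```

```text
pics
{'t': np.float64(0.0), 'joints': array([ 1.27 ,  0.468, -0.012,  1.604,  0.006,  1.071, -0.056]), 'joint_velocities': array([-0.001,  0.001,  0.001, -0.001,  0.002,  0.001, -0.001]), 'joint_torque': array([ 0.0000e+00, -5.2057e+01, -1.3000e-02, -2.4375e+01, -5.7000e-02,
        1.7000e-02,  0.0000e+00]), 'tcp_pos': array([ 165.515, -627.957,  188.363]), 'tcp_rot': array([ 2.084,  0.272, -2.085]), 'contact_force': array([-0.142, -0.407,  0.226]), 'wrist_torque': array([ 0.014,  0.018, -0.002]), 'grip_width': np.float64(0.997)}
side [[534.4, 0.0, 271.9], [0.0, 534.4, 206.7], [0.0, 0.0, 1.0]] [[-0.974, 0.225, 0.003], [0.181, 0.793, -0.581], [-0.133, -0.566, -0.814]] [631.  156.3 831.6]
side bending_stand 0.65 [ 557.8 -327.1    1.6]
side load_button 0.59 [ 560.2 -335.2   65.6]
side leaf_tip 0.59 [ 563.4 -405.5   63.7]
side leaf_tip 0.37 [ 5.603e+02 -3.256e+02  4.000e-01]
side saddle_grip 0.64 [ 563.6 -407.    50.3]
side saddle_grip 0.61 [ 508.  -274.6   53.3]
side upper_tab 0.58 [ 562.7 -408.2   53.7]
side upper_tab 0.19 [ 509.7 -275.6   56.8]
side lower_tab 0.55 [ 566.2 -412.7   42.3]
top [[458.7, 0.0, 275.7], [0.0, 458.7, 204.2], [0.0, 0.0, 1.0]] [[-0.03, -1.0, -0.002], [-0.99, 0.03, -0.138], [0.138, -0.002, -0.99]] [-250.9  597.3  857.4]
top bending_stand 0.72 [ 563.7 -325.3    1.4]
top load_button 0.58 [ 562.  -327.6   67.3]
top leaf_tip 0.73 [ 562.9 -409.6   60.9]
top saddle_grip 0.55 [ 508.3 -273.2   56.1]
top upper_tab 0.65 [ 567.  -410.6   55.3]
top lower_tab 0.57 [ 564.2 -409.3   43.4]
wrist [[325.2, 0.0, 284.1], [0.0, 325.2, 210.8], [0.0, 0.0, 1.0]] [[0.254, -0.967, 0.001], [-0.926, -0.243, 0.289], [-0.28, -0.074, -0.957]] [-649.1  -31.1  391.9]
1.05
```

View pics/side0.png

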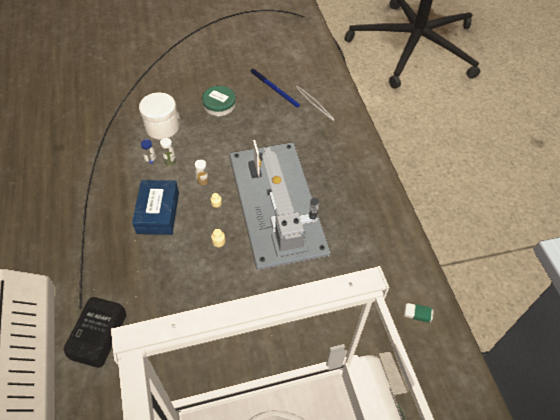

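View pics/top0.png

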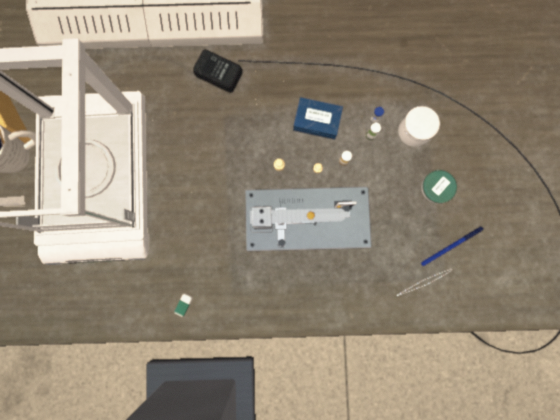

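The side and top views show the stand with its clamp end at about (262,216) in top, the tip at (348,215), the button at (311,215) and the pin at (282,242). Stand +x is therefore close to world -y. Next I'll refine these positions with the masks.

Run:
```python
from h import *
def ray(c,uv,z):
    i=viewer.camera_info(c);K=np.array(i['camera_matrix']);R=np.array(i['R']);t=np.array(i['t'])
    C=-R.T@t; d=R.T@np.linalg.inv(K)@[uv[0],uv[1],1]; return C+d*(z-C[2])/d[2]
for c in ['top','side']:
    snap(c,c+'1.png')
    for n,z in [('bending_stand',15),('load_button',68.5),('saddle_grip',None)]:
        for s in viewer.silhouettes(n,c)[:1]:
            m=s['mask'].astype(np.uint8); print(c,n,round(s['confidence'],2),m.sum())
            ys,xs=np.nonzero(m)
            if n=='load_button': print('  btn',ray(c,[xs.mean(),ys.mean()],z).round(1))
            if n=='bending_stand':
                cs,_=cv2.findContours(m,0,2); k=max(cs,key=cv2.contourArea); r=cv2.minAreaRect(k); b=cv2.boxPoints(r)
                P=np.array([ray(c,p,15) for p in b]); print(P.round(1).tolist(),P.mean(0).round(1))
    for n in ['saddle_grip','load_button','leaf_tip']:
        for d in viewer.pinpoint(n,c)[:1]: print(c,n,round(d['confidence'],2),np.round(world(c,d['at']),1))
im=cv2.imread('pics/top1.png')[180:255,235:380]; cv2.imwrite('pics/topz.png',cv2.resize(im,None,fx=5.4,fy=5.4,interpolation=2))
from scipy.spatial.transform import Rotation as Ro
print(Ro.from_rotvec(robot.observe()['tcp_rot']).as_matrix().round(3))
for s in (1,-1):
    R=np.c_[[0,0,-1],[0,s,0],np.cross([0,0,-1],[0,s,0])]; rv=Ro.from_matrix(R).as_rotvec(); print(s,rv,kin.ik([508,-274,120],rv),kin.ik([561,-333,75],rv))
```

```text
top bending_stand 0.89 7828
[[628.1, -205.2, 15.0], [625.7, -460.9, 15.0], [497.7, -456.1, 15.0], [500.0, -205.2, 15.0]] [ 562.9 -331.9   15. ]
top load_button 0.63 58
  btn [ 562.5 -334.2   68.5]
top saddle_grip 0.77 152
top saddle_grip 0.64 [ 510.9 -272.8   54.7]
top load_button 0.45 [ 564.6 -330.1   65.2]
top leaf_tip 0.64 [ 564.2 -409.5   61.9]
side bending_stand 0.82 8704
[[627.5, -471.7, 15.0], [478.7, -485.8, 15.0], [501.9, -202.3, 15.0], [627.1, -196.8, 15.0]] [ 558.8 -339.2   15. ]
side load_button 0.6 60
  btn [ 563.9 -332.9   68.5]
side saddle_grip 0.6 414
side saddle_grip 0.94 [ 513.2 -273.1   53.5]
side load_button 0.56 [ 562.9 -333.9   69.2]
side leaf_tip 0.92 [ 565.8 -409.3   63. ]
[[-0.     0.255 -0.967]
 [ 0.    -0.967 -0.255]
 [-1.    -0.     0.   ]]
1 [0.         1.57079633 0.        ] [ 0.96612588  0.53778349 -0.69664705  1.81023807  0.41739776  0.94547524
  1.65992171] [ 0.93506487  0.70574011 -0.6528676   1.64795861  0.50120614  0.96142814
  1.67486994]
-1 [ 2.22144147  0.         -2.22144147] [ 0.56346921  0.43559014 -0.16102448  1.83699988  0.08818843  0.87587849
 -1.21009491] [ 0.55540664  0.60043074 -0.09868281  1.67607017  0.07297491  0.86867767
 -1.14407516]
```

View pics/topz.png

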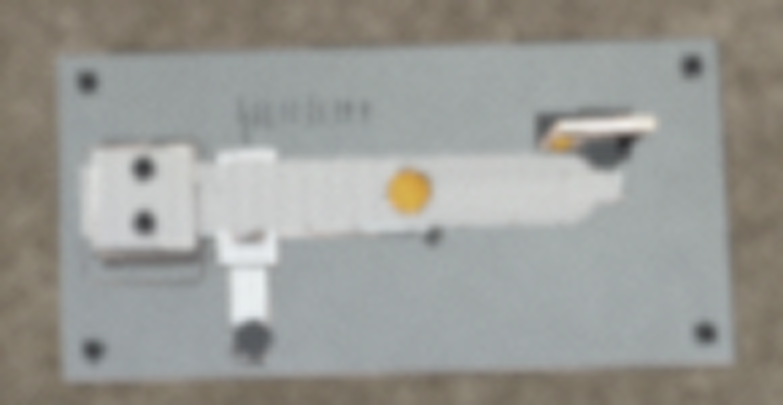

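```bash
cat >> h.py <<'E'
RV=np.array([2.22144147,0,-2.22144147])
def st(m=''):
    o=robot.observe(); print(m,'t%.2f'%o['t'],o['tcp_pos'].round(2),'F',np.array(o['contact_force']).round(2),'g',round(float(o['grip_width']),3)); return o
E
python3 - <<'E'
from h import *
robot.movep([511.5,-274,140],RV); grip(0.45,10); st('above')
robot.servo_line([511.5,-274,40],feed=120); st('down'); snap('side','side2.png'); snap('wrist','wrist2.png')
E
```

```text
above t4.42 [ 511.51 -273.97  140.  ] F [-0.65  1.17  0.25] g 0.449
down t5.40 [ 512.09 -274.25   40.63] F [-0.13 -0.51  0.32] g 0.447
```

View pics/side2.png

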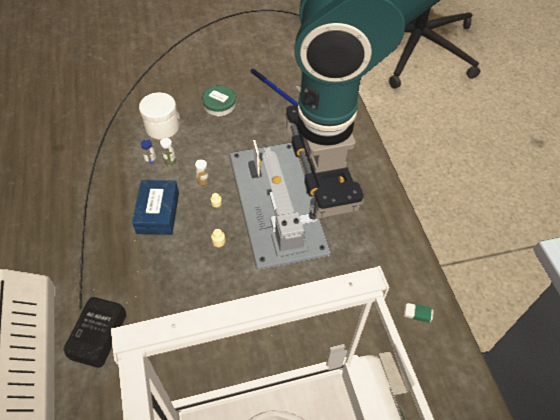

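View pics/wrist2.png

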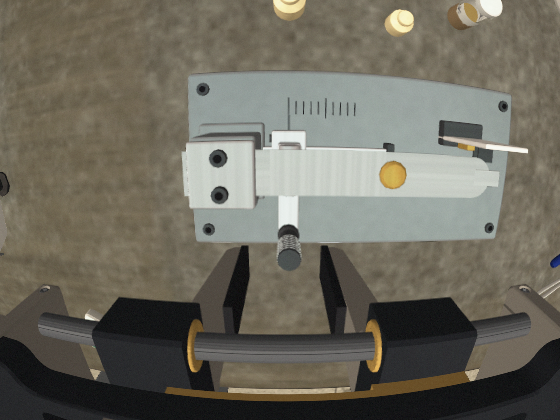

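Run:
```python
from h import *
i=viewer.camera_info('wrist');K=i['camera_matrix'];R=np.array(i['R']);t=np.array(i['t'])
def pr(X):
    c=R@np.array(X)+t; th=np.arctan2(np.hypot(c[0],c[1]),c[2]); ph=np.arctan2(c[1],c[0]); return (K[0][2]+K[0][0]*th*np.cos(ph),K[1][2]+K[1][1]*th*np.sin(ph))
for X in [(512,-274,40.6),(512,-274,68),(512,-274,24),(522,-274,40.6),(532,-274,68),(532,-274,24),(563,-333,71.4)]: print(X,np.round(pr(X),1))
def inv(u,v,z):
    d=np.array([u-K[0][2],v-K[1][2]]);r=np.hypot(*d);th=r/K[0][0];c=np.r_[np.sin(th)*d/r,np.cos(th)];w=R.T@c;C=-R.T@t;return C+w*(z-C[2])/w[2]
print('pin top',inv(289,259,68),'btn',inv(393,175,70.5),'bolts',[inv(*b,15).round(1).tolist() for b in [(203,89),(503,105),(208,229),(489,228)]])
```

```text
(512, -274, 40.6) [285.7 246.1]
(512, -274, 68) [286.  264.6]
(512, -274, 24) [285.6 236.9]
(522, -274, 40.6) [285.8 231.8]
(532, -274, 68) [286.1 232.1]
(532, -274, 24) [285.6 209.5]
(563, -333, 71.4) [395.9 179.2]
pin top [ 515.56070302 -275.68175106   68.        ] btn [ 565.07235185 -331.48564104   70.5       ] bolts [[615.0, -217.8, 15.0], [615.2, -445.4, 15.0], [514.4, -216.8, 15.0], [513.1, -445.1, 15.0]]
```

Plate yaw is about 0. The pin is between the fingers at about (514.5, -275.7). The wrist view puts the button at about (564.5, -332.5). I'll grip the pin and slide it out by about 18 mm.

Run:
```python
from h import *
robot.servo_line([514.2,-275.7,38],feed=60); grip(0.0,10); o=st('gripped')
p=o['tcp_pos']
robot.servo_line([514.2,-275.7-18,38],feed=30); robot.hold(0.3); st('slid')
snap('wrist','wrist3.png'); snap('side','side3.png')
```

```text
gripped t6.29 [ 514.19 -276.73   38.06] F [ 0.41 -4.06 -0.64] g 0.142
slid t7.34 [ 514.14 -294.36   38.03] F [-0.59 -1.14  0.08] g 0.144
```

View pics/wrist3.png

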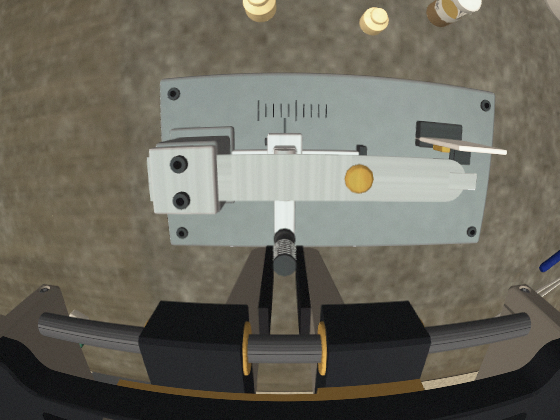

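```bash
cat >> h.py <<'E'
B=(564.3,-332.8)
def F(n=4,dt=0.03):
    f=[];z=[]
    for _ in range(n):
        robot.hold(dt); o=robot.observe(); f.append(o['contact_force'][2]); z.append(o['tcp_pos'][2])
    return np.mean(f),np.std(f),np.mean(z)
def push(target=6.0,zc0=73,maxsink=9,verbose=True):
    robot.servo_line([*B,zc0],feed=60); robot.hold(0.3); f0,s,z=F(8); print('f0',round(f0,2),'sd',round(s,2),'z',round(z,2))
    zc=zc0; step=1.0
    while True:
        zc-=step
        if 71.4-zc>maxsink: print('max sink'); break
        robot.servo_line([*B,zc],feed=20); robot.hold(0.08); f,s,z=F(); f-=f0
        print('zc %.2f z %.2f sink %.2f F %.2f sd %.2f'%(zc,z,71.4-z,f,s))
        if f>target-0.25: break
        step=1.0 if 71.4-zc<2 and f<1.5 else (0.5 if f<4 else 0.25)
    return f0,zc,f,z
E
python3 - <<'E'
from h import *
grip(0.45); robot.servo_line([514.2,-294.3,110],feed=150); 
robot.servo_line([*B,95],feed=150); grip(0.0,10); st()
f0,zc,f,z=push()
snap('side','side4.png'); st()
import json; json.dump([f0,zc,f,z],open('p.json','w'))
robot.servo_line([*B,90],feed=80)
st()
E
```

```text
t9.96 [ 564.28 -332.77   95.  ] F [-0.13 -0.43  1.35] g 0.008
f0 0.3 sd 0.24 z 73.19
zc 72.00 z 71.98 sink -0.58 F -0.40 sd 0.50
zc 71.00 z 71.00 sink 0.40 F -0.57 sd 0.56
zc 70.00 z 70.00 sink 1.40 F -0.33 sd 0.35
zc 69.00 z 68.99 sink 2.41 F -0.56 sd 0.69
zc 68.50 z 68.51 sink 2.89 F -0.40 sd 0.49
zc 68.00 z 68.00 sink 3.40 F -0.41 sd 0.38
zc 67.50 z 67.50 sink 3.90 F 0.02 sd 0.24
zc 67.00 z 67.01 sink 4.39 F -0.18 sd 0.13
zc 66.50 z 66.50 sink 4.90 F -0.46 sd 0.29
zc 66.00 z 66.00 sink 5.40 F -0.21 sd 0.26
zc 65.50 z 65.50 sink 5.90 F -0.09 sd 0.23
zc 65.00 z 64.99 sink 6.41 F -0.86 sd 0.44
zc 64.50 z 64.50 sink 6.90 F -0.21 sd 0.30
zc 64.00 z 64.00 sink 7.40 F -0.23 sd 0.31
zc 63.50 z 63.50 sink 7.90 F -0.09 sd 0.44
zc 63.00 z 63.00 sink 8.40 F -0.61 sd 0.41
zc 62.50 z 62.50 sink 8.90 F 0.18 sd 0.49
max sink
 t19.02 [ 564.31 -332.81   62.49] F [-0.13  0.76 -0.35] g 0.003
 t19.52 [ 564.6  -333.08   90.86] F [ 0.44 -0.07  0.03] g 0.011
```

Run:
```python
import cv2
im=cv2.imread('pics/side4.png')[110:290,200:380]; cv2.imwrite('pics/s4z.png',cv2.resize(im,(600,600),interpolation=2))
```

```text
(no output)
```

View pics/s4z.png

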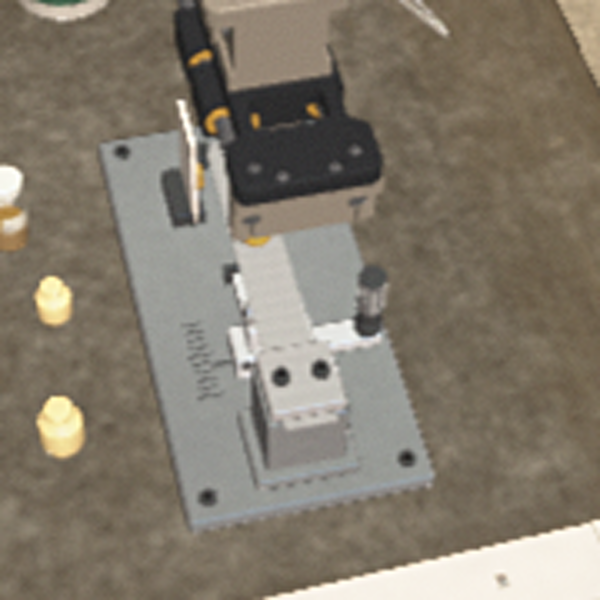

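Run:
```python
from h import *
i=viewer.camera_info('side');K=np.array(i['camera_matrix']);R=np.array(i['R']);t=np.array(i['t'])
for X in [(564.3,-332.8,62.5),(564.3,-332.8,71.4),(564.3,-332.8,100),(564.3,-332.8,150),(564.3,-238,150)]:
    c=K@(R@np.array(X)+t); u=c[:2]/c[2]; print(X,u.round(1),((u-[200,110])*600/180).round(0))
snap('wrist','wrist5.png'); im=snap('side','side5.png'); snap('top','top5.png')
```

```text
(564.3, -332.8, 62.5) [275.8 181.8] [253. 239.]
(564.3, -332.8, 71.4) [275.8 178.5] [253. 228.]
(564.3, -332.8, 100) [276.  167.4] [253. 191.]
(564.3, -332.8, 150) [276.2 146.6] [254. 122.]
(564.3, -238, 150) [291.3 194.7] [304. 282.]
```

View pics/wrist5.png

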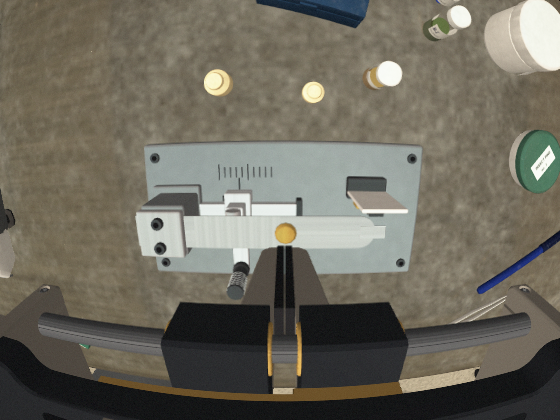

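View pics/side5.png

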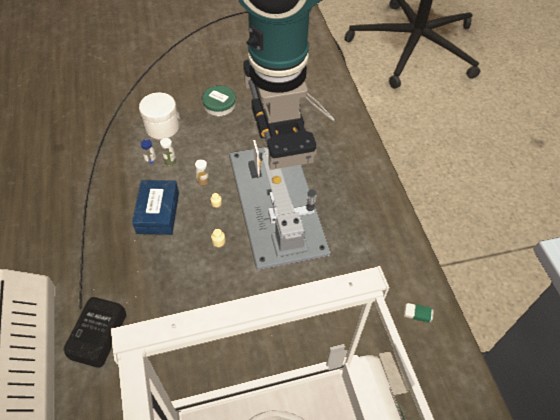

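Run:
```python
import cv2
im=cv2.imread('pics/side5.png')[100:220,220:340]; a=cv2.resize(im,(400,400),interpolation=2)
b=cv2.imread('pics/wrist5.png')[200:400,185:385]; b=cv2.resize(b,(400,400),interpolation=2)
cv2.imwrite('pics/z5.png',cv2.hconcat([a,b]))
im=cv2.imread('pics/top5.png')[150:280,200:400]; cv2.imwrite('pics/t5z.png',cv2.resize(im,(800,520),interpolation=2))
from h import *
i=viewer.camera_info('wrist');K=i['camera_matrix'];R=np.array(i['R']);t=np.array(i['t'])
p=robot.observe()['tcp_pos'];print(p, -R.T@t)
def pr(X):
    c=R@np.array(X)+t; th=np.arctan2(np.hypot(c[0],c[1]),c[2]); ph=np.arctan2(c[1],c[0]); return np.round((K[0][2]+K[0][0]*th*np.cos(ph),K[1][2]+K[1][1]*th*np.sin(ph)),1)
print(pr(p),pr(p+[10,0,0]),pr(p+[10,0,20]),pr([564.3,-332.8,70.5]))
```

```text
[ 563.94487117 -332.66477532   89.61938698] [ 647.02173399 -331.21427359  284.98817743]
[286.3 246. ] [286.3 231.7] [286.6 243.7] [286.3 235. ]
```

View pics/z5.png

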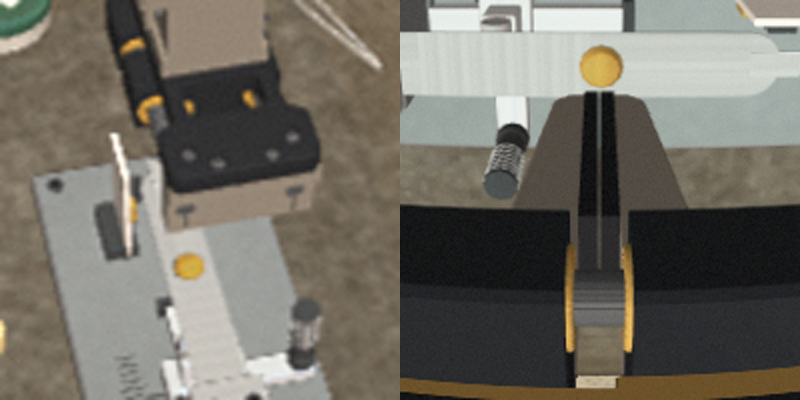

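View pics/t5z.png

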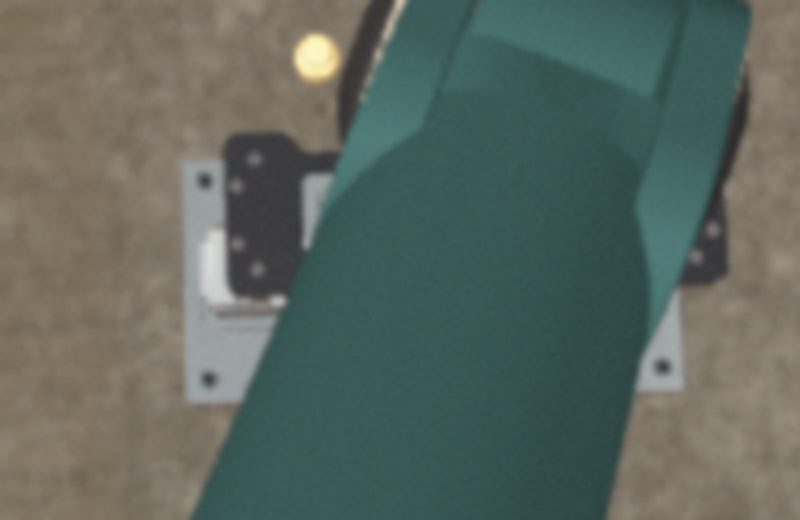

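The button showed no reaction down to z=62.5. In the wrist and side views the finger tips end about 20 mm above the reported TCP. I'll keep descending in small guarded steps until there is real contact.

```bash
cat > push2.py <<'E'
from h import *
def push2(zstart,zmin,target=5.9,coarse=1.0):
    robot.servo_line([*B,zstart],feed=80); robot.hold(0.25); f0,s,z=F(6,0.04); print('f0',round(f0,2),'z',round(z,2))
    zc=zstart; f=0; L=[]
    while f<target-0.3 and zc>zmin:
        zc-=coarse if f<3.5 else 0.4
        robot.servo_line([*B,zc],feed=25); robot.hold(0.05); f,s,z=F(4,0.025); f-=f0; L.append((z,f))
    print(' '.join('%.2f:%.2f'%a for a in L)); return f0,zc,L
E
python3 - <<'E'
from push2 import *
f0,zc,L=push2(61,40)
snap('side','side6.png'); snap('wrist','wrist6.png'); st()
E
```

```text
f0 0.18 z 61.35
59.96:-0.10 58.98:-0.58 57.99:-0.49 56.99:-0.31 55.99:-0.58 54.98:-0.07 53.98:0.05 52.98:-0.53 52.00:-0.17 51.00:0.57 49.99:-0.45 48.98:-0.39 47.98:0.05 46.98:-0.32 46.04:0.44 45.07:0.37 44.07:0.65 43.07:1.57 42.08:2.07 41.13:2.78 40.17:3.28
 t29.18 [ 564.36 -333.     40.13] F [-0.12 -2.25  4.66] g 0.004
```

View pics/wrist6.png

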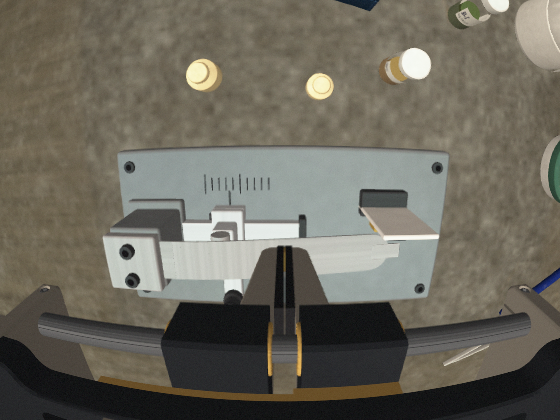

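Run:
```python
import cv2
im=cv2.imread('pics/side6.png')[110:260,215:365]; a=cv2.resize(im,(400,400),interpolation=2)
b=cv2.imread('pics/wrist6.png')[180:330,250:450]; b=cv2.resize(b,(400,300),interpolation=2);b=cv2.copyMakeBorder(b,0,100,0,0,0)
cv2.imwrite('pics/z6.png',cv2.hconcat([a,b]))
```

```text
(no output)
```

View pics/z6.png

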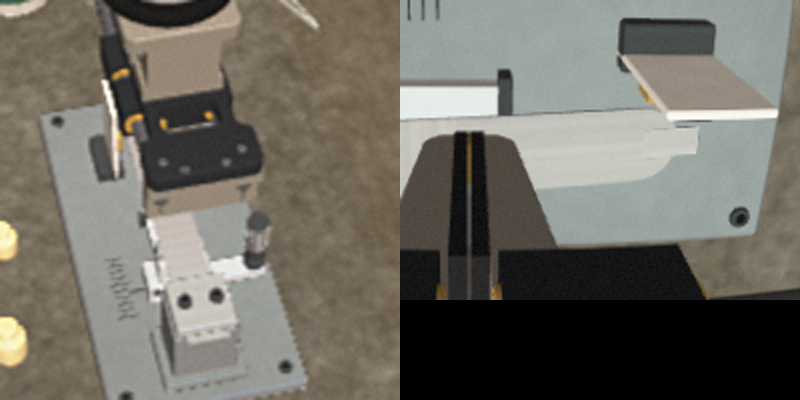

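```bash
cat > tipz.py <<'E'
from h import *
from scipy.optimize import least_squares
def cam(p,i):  # shift camera pose for tcp p
    pass
def prj(X,C,R,K):
    c=R@(np.array(X)-C); th=np.arctan2(np.hypot(c[0],c[1]),c[2]); ph=np.arctan2(c[1],c[0]); return np.array([K[0][2]+K[0][0]*th*np.cos(ph),K[1][2]+K[1][1]*th*np.sin(ph)])
E
python3 - <<'E'
from tipz import *
i=viewer.camera_info('wrist');K=i['camera_matrix'];R=np.array(i['R']);t=np.array(i['t']);C=-R.T@t
p=robot.observe()['tcp_pos'];off=C-p
def solve(uv,p):
    # unknown y,z with x=564.5
    r=least_squares(lambda q: prj([564.5,q[0],q[1]],p+off,R,K)-uv,[-408,60]);return r.x
print('now',solve([398.5,250],p)); print('rest(w5)',solve([385,232],np.array([564.0,-332.7,89.6])))
for z in (40,47,53,57,61,65): print(z,prj([564.5,-408.3,z],p+off,R,K).round(1))
print(viewer.pinpoint('leaf_tip','wrist')[:2], [world('wrist',d['at']).round(1) for d in viewer.pinpoint('leaf_tip','wrist')[:2]],robot.observe()['t'])
E
```

```text
now [-406.10401704   49.66290721]
rest(w5) [-406.21548027   66.37614282]
40 [397.  244.3]
47 [400.3 248.3]
53 [403.3 252. ]
57 [405.3 254.5]
61 [407.4 257.1]
65 [409.6 259.8]
[{'at': [75.0, 24.3, 203.2], 'confidence': 0.88}] [array([ 565.3, -406.6,   48.1])] 29.275
```

```bash
cat > model.py <<'E'
import numpy as np
c=2.6
def sink(F,q,g):
    s=(18+q)/75; fa=c*s*s*(3-s)/2; R=max(0,(F*fa-g)/(c*s**3)); y=c*F-fa*R; sl=1.5*c*(F-R*s*s); return y,y+sl,R
if __name__=='__main__':
    for g in (.3,.8,1.3,1.8):
        print(g,'F3.5@18',np.round(sink(3.5,18,g),2),'F6@0.4',np.round(sink(6,.4,g),2),[ (q,round(sink(6,q,g)[0],2),round(sink(6,q,g)[1],1)) for q in (14,18,22,26,30,34)])
    print([ (f,np.round(sink(f,18,1.8)[:2],2)) for f in (.5,1,2,3,4,5)])
E
python3 model.py
```

```text
0.3 F3.5@18 [2.95 9.28 8.14] F6@0.4 [10.02 27.35 25.87] [(14, 5.49, 17.1), (18, 4.5, 14.7), (22, 3.64, 12.5), (26, 2.89, 10.5), (30, 2.25, 8.7), (34, 1.71, 7.0)]
0.8 F3.5@18 [ 4.27 12.16  6.41] F6@0.4 [12.83 33.22 12.85] [(14, 6.99, 20.4), (18, 5.81, 17.6), (22, 4.79, 15.1), (26, 3.92, 12.8), (30, 3.17, 10.8), (34, 2.54, 9.0)]
1.3 F3.5@18 [ 5.58 15.03  4.67] F6@0.4 [15.6 39.   0. ] [(14, 8.5, 23.6), (18, 7.12, 20.4), (22, 5.95, 17.6), (26, 4.95, 15.1), (30, 4.1, 12.9), (34, 3.38, 10.9)]
1.8 F3.5@18 [ 6.89 17.91  2.93] F6@0.4 [15.6 39.   0. ] [(14, 10.01, 26.9), (18, 8.44, 23.3), (22, 7.11, 20.2), (26, 5.98, 17.4), (30, 5.02, 15.0), (34, 4.21, 12.8)]
[(0.5, array([1.3 , 3.25])), (1, array([2.6, 6.5])), (2, array([ 5.2, 13. ])), (3, array([ 6.58, 16.83])), (4, array([ 7.2 , 18.99])), (5, array([ 7.82, 21.15]))]
```

Run:
```python
from push2 import *
f,s,z=F(6,0.03); print(z,f+0.08)
for zc in (39,38.2):
    robot.servo_line([*B,zc],feed=20); robot.hold(0.1); f,s,z=F(8,0.03); print(z,f+0.08)
    if f>5.6: break
snap('wrist','wrist7.png'); d=viewer.pinpoint('leaf_tip','wrist')[:1]; print([world('wrist',x['at']).round(1) for x in d])
robot.servo_line([*B,56],feed=100); robot.hold(0.2); print('free',F(8,0.03)); st()
import cv2
b=cv2.imread('pics/wrist7.png')[180:330,250:450]; cv2.imwrite('pics/z7.png',cv2.resize(b,(800,600),interpolation=2))
```

```text
40.08909788997418 4.477116606457931
39.19893105436633 4.94322519327342
38.57328238895694 6.174288398944047
[array([ 564.3, -405.3,   42.8])]
free (np.float64(0.014197723426597683), np.float64(0.5702740919424539), np.float64(55.487377420639845))
 t31.60 [ 564.15 -332.71   55.74] F [-0.03  0.26 -0.01] g 0.004
```

View pics/z7.png

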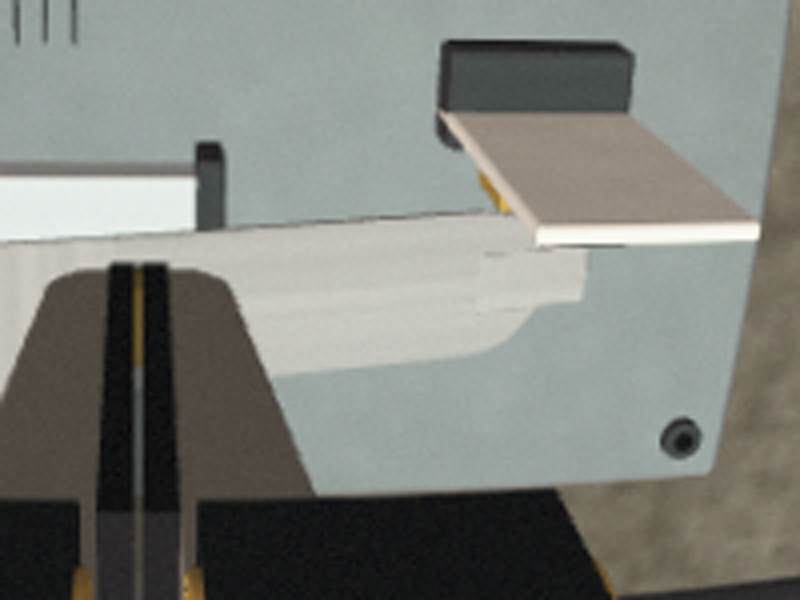

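Run:
```python
from tipz import *
from model import sink
i=viewer.camera_info('wrist');K=i['camera_matrix'];R=np.array(i['R']);t=np.array(i['t']);C=-R.T@t
off=C-robot.observe()['tcp_pos']
for uv,p in [([396,248.8],[564.3,-332.8,38.57]),([398.5,250],[564.36,-333,40.13]),([385,232],[564.0,-332.7,89.6])]:
    print(least_squares(lambda q: prj([564.5,q[0],q[1]],np.array(p)+off,R,K)-uv,[-408,60]).x)
for q in (17.3,18):
  for g in (1.3,1.4,1.5,1.6,1.7): print(q,g,np.round(sink(6.1,q,g),2),np.round(sink(4.5,q,g),2))
```

```text
[-404.74304922   46.14324283]
[-406.07481266   49.62699128]
[-406.14148215   66.40525366]
17.3 1.3 [ 7.41 21.19 11.6 ] [ 6.39 17.63  7.3 ]
17.3 1.4 [ 7.68 21.77 11.23] [ 6.65 18.22  6.93]
17.3 1.5 [ 7.95 22.36 10.86] [ 6.92 18.81  6.56]
17.3 1.6 [ 8.22 22.95 10.49] [ 7.19 19.39  6.19]
17.3 1.7 [ 8.49 23.54 10.12] [ 7.46 19.98  5.82]
18 1.3 [ 7.19 20.65 11.49] [ 6.2  17.19  7.29]
18 1.4 [ 7.45 21.23 11.14] [ 6.46 17.77  6.94]
18 1.5 [ 7.71 21.8  10.8 ] [ 6.72 18.34  6.6 ]
18 1.6 [ 7.97 22.38 10.45] [ 6.98 18.92  6.25]
18 1.7 [ 8.24 22.95 10.1 ] [ 7.25 19.49  5.9 ]
```

Run:
```python
from h import *
robot.servo_line([564.3,-332.8,80],feed=200)
robot.servo_line([514.3,-294.4,80],feed=200); grip(0.45,10)
robot.servo_line([514.3,-294.4,28],feed=120); grip(0.0,10); o=st('gripped'); y=o['tcp_pos'][1]
robot.servo_line([514.3,-303.4,28],feed=30); robot.hold(0.25); st('slid')
grip(0.45); robot.servo_line([514.3,-303.4,80],feed=200); robot.servo_line([564.3,-332.8,80],feed=200); grip(0.0,10)
robot.servo_line([564.3,-332.8,50],feed=120); robot.hold(0.3)
f=[]
for _ in range(12): robot.hold(0.03); f.append(robot.observe()['contact_force'][2])
print('f0',np.mean(f)); st()
```

```text
gripped t34.19 [ 514.58 -294.51   28.48] F [-0.34  0.33  2.33] g 0.144
slid t34.89 [ 514.53 -303.71   28.43] F [-0.25  0.75  5.43] g 0.149
f0 -0.15135107553965177
 t38.14 [ 564.29 -332.8    50.03] F [-0.68 -0.12 -0.7 ] g 0.007
```

Run:
```python
from push2 import *
f0=-0.1; zc=43
while True:
    robot.servo_line([*B,zc],feed=20); robot.hold(0.15); f,s,z=F(8,0.025); print('%.2f z %.2f F %.2f'%(zc,z,f-f0))
    d=6.0-(f-f0)
    if d<0.35 or zc<38: break
    zc-=np.clip(d*0.4,0.15,1.0)
snap('wrist','wrist8.png'); print([world('wrist',x['at']).round(1) for x in viewer.pinpoint('leaf_tip','wrist')[:1]])
f,s,z=F(10,0.05);print('F',f-f0,z,s); st()
b=cv2.imread('pics/wrist8.png')[180:330,250:450]; cv2.imwrite('pics/z8.png',cv2.resize(b,(800,600),interpolation=2))
```

```text
43.00 z 43.17 F 1.65
42.00 z 42.21 F 3.62
41.05 z 41.42 F 5.58
40.88 z 41.30 F 5.74
[array([ 565.6, -407.8,   50.7])]
F 6.134096587307698 41.29905788648425 0.5302072161186749
 t41.39 [ 564.51 -333.25   41.31] F [-1.06 -2.39  6.47] g 0.004
```

View pics/z8.png

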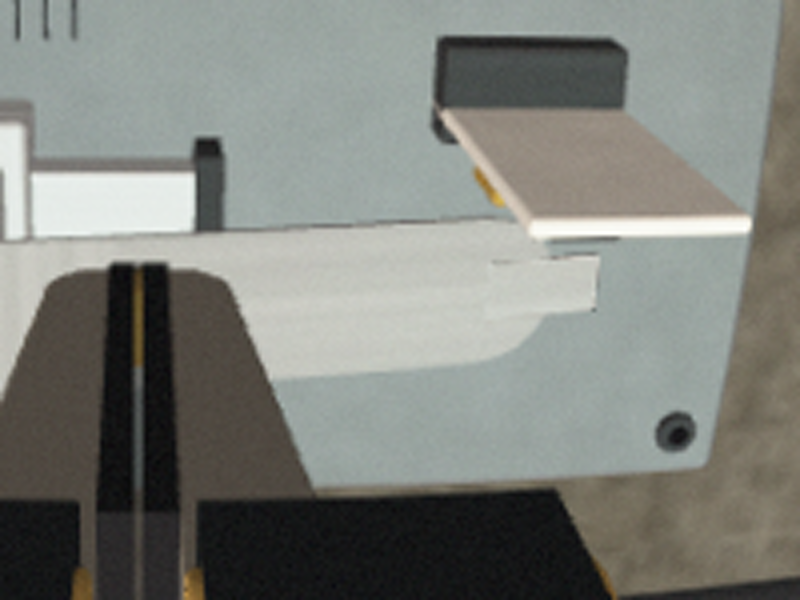

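Run:
```python
from tipz import *
i=viewer.camera_info('wrist');K=i['camera_matrix'];R=np.array(i['R']);t=np.array(i['t']);C=-R.T@t
print('tip by pixel',least_squares(lambda q: prj([564.5,q[0],q[1]],C,R,K)-[399.5,250.5],[-408,60]).x)
def V(n=30):
    a=[]
    for _ in range(n): robot.hold(0.04); a.append(robot.observe()['contact_force'])
    return np.mean(a,0),np.std(a,0)
m,s=V(); print(m.round(2),np.linalg.norm(m).round(2),s.round(2)); 
m1,s=V(15); print(m1.round(2),np.linalg.norm(m1).round(2)); st()
```

```text
tip by pixel [-406.83918237   51.43579078]
[-0.18 -2.45  5.7 ] 6.21 [0.33 0.45 0.47]
[ 0.05 -2.4   5.85] 6.33
 t43.27 [ 564.53 -333.24   41.31] F [-0.52 -2.33  6.26] g 0.007
```

Run:
```python
from h import *
robot.servo_line([564.3,-332.8,60],feed=60); robot.servo_line([564.3,-332.8,150],feed=150); robot.hold(0.3); st()
snap('wrist','wrist9.png')
for n in ['leaf_tip','saddle_grip','load_button']: print(n,[(round(d['confidence'],2),world('wrist',d['at']).round(1)) for d in viewer.pinpoint(n,'wrist')[:1]])
```

```text
t44.78 [ 563.91 -332.63  149.09] F [-0.55 -0.41 -0.14] g 0.006
leaf_tip [(0.74, array([ 567.6, -412.1,   64.8]))]
saddle_grip [(0.7, array([ 518.2, -304.1,   52.7]))]
load_button [(0.76, array([ 566.9, -335.9,   62.8]))]
```

View pics/wrist9.png

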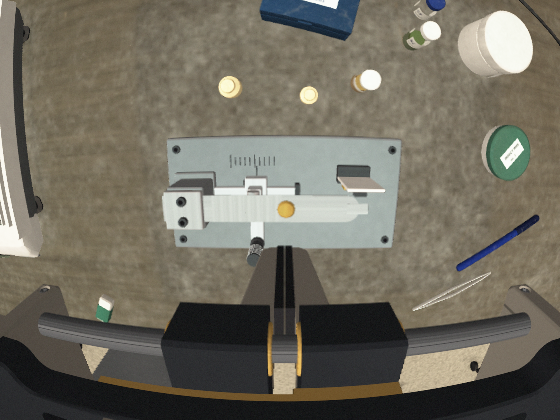

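The leaf is free and level with its tip at (365,209). The saddle pin stands at (254,252), and the weights and vial are untouched. I'm handing it in.

Run:
```python
from h import *
robot.job_done(); st()
```

```text
the job is handed in; nothing more can be done
the job is handed in; nothing more can be done
```

The stand is set and the job was handed in at about 45 s of the 70 s. A held push of about 6 N brought the leaf tip between the tabs, but no verdict is reported.

- **Saddle:** I slid it about 18 mm and pushed. The tip sank 20–22 mm at about 6 N, which is too far, so I slid it about 9 mm more. By my estimate it now stands at about 0.027 m on its rail.
- **Final push:** I held it for about 2.5 s.
  - **Force:** It averaged about 5.8 N vertical, or 6.3 N in total with about 2.4 N sideways.
  - **Tip height:** The network put the tip at 50.7 mm and my pixel measurement at 51.4 mm. My pixel method reads about 1.4 mm high at rest, so the true value is nearer 50 mm. The tabs are at 47 and 53 mm.
  - **Button sink:** It was about 4.4 mm, inside the 4 to 5.5 mm range.
- **After letting go:** The tip is back at about 65 mm, the gripper is well clear above the stand, and the weights and vial look undisturbed.

- **First push missed:** It went to the height where the button should have been and touched nothing. Contact came only when the reported tool position was about 25 mm lower than expected. I found it with small guarded steps and judged the sink from that contact point and the wrist camera.
- **Upward force while sliding:** The second slide showed about 5 N of upward force on the gripper that I did not explain.

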